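# Load and start the UV decontamination station

### The arm

A 6-joint arm with a two-finger parallel gripper is mounted at the origin on a cart in front of the work surface, level with it; the furniture and walls round the work are solid. World frame = base frame: x ahead of the robot, y to its left, z up, the work surface at z = 0. Lengths are in m, angles in rad, forces in N, time in s.
With the tool pointing down it reaches from about 0.425 to 0.95 m from the base axis. Payload 3.5 kg.
Tool frame: the origin (TCP) lies at the very end of the fingers, on their centre line; the grasp point (between the pads) lies 19 mm behind it; z points along the fingers, y is the line along which they close (so a half turn about z gives the same grasp; the last joint's range is limited). The gripper opens to 85 mm and grips with 20 to 120 N. Pads are 22 mm wide; open, the fingers measure 114 mm over their backs; the gripper's body (76 mm by 85 mm) begins 54 mm behind the grasp point. The pads swing forward as they close: fully open they stand 13 mm farther back than shut.
Start: joints at [1.04, 0.286, 1.577, -0, 1.279, -0.15], TCP at [0.251, 0.627, 0.231] pointing down, gripper open.
Joint ranges: [-2.77, 2.77], [-0.9, 2.22], [0.21, 2.48], [-1.53, 4.67], [0.24, 2.81], [-2.84, 2.84]. Speed limits (rad/s): [2.79, 2.79, 3.14, 3.14, 3.14, 3.14].

### API

Orientations are given as a rotation vector (axis times angle).
In Python, from plant import ctrl gives the robot as it stands. Calls block until the motion is done:
- ctrl.move_pose(position, orientation): joint-space move of the TCP to a pose.
- ctrl.servo_line(position, orientation=None, v=0.15, guard=None): straight line of the TCP; orientation=None keeps the orientation; v is the mean speed in m/s. With guard (N) it stops when the force on the tool has changed by that much, and returns True; else False.
- ctrl.goto_joints(angles): joint-space move.
- ctrl.open_gripper() and ctrl.gripper_close(strength=None): open the fingers fully, or close them until they stop; strength is the grip in N (None keeps the last).
- ctrl.wait(seconds).
- ctrl.solve_ik(position, orientation): joint angles nearest the present ones, or None.
- ctrl.observe(): the state.
- ctrl.snapshot(name): name is "side" or "top" or "wrist"; returns the picture (400x640x3 uint8, blue, green, red); there is no depth.
- ctrl.calibration(name): a dict with "camera_matrix" (3x3 intrinsics, pixels), "D" ([k1, k2, p1, p2, k3] as OpenCV has them; the pictures are not rectified), "view" (4x4, takes a point from world to camera coordinates); the wrist camera has in their place "T_tool_cam" (4x4, takes a point from camera to tool coordinates, whose origin is the TCP and whose axes are the flange's). Camera axes: x right, y down, z forward; pixel columns grow to the right and rows downward; lengths in m; the calibration is good to about 2 mm. A picture is of the moment at which its call begins: read the wrist's pose just before it. calibration takes no time and is no camera call.
A pose or a line that the arm cannot do raises ctrl.IKError and nothing moves.
- ctrl.finish_job(): hands the job in; it is judged then, once.
Trained networks look in the newest picture that a camera, given by its name, has taken for a name from the list of things; names that differ only in an ending like _2 or _b are one class to them, and where a whole thing is asked for, a point or a joint stands for the part that bears it (a point fixed in the world has none). Each returns a list of dicts, best first, with "score" (0 to 1); they miss things now and then, are a little off and sometimes report something else, mostly with a low value. They report only what shows in the picture. A call takes as long as a camera call. They do not tell look-alikes from the thing itself.
- ctrl.spot_in(camera, target): "uv" ([column, row] in pixels, amid what is visible of it).
- ctrl.mark_of(camera, target): "uv" ([column, row] in pixels: a listed point, or the origin of a listed thing).
The state is a dict: "time_s": time; "joints": joint angles; "joint_velocities": joint speeds; "joint_efforts": joint torques, N m; "ee_pos": TCP position; "ee_rot": TCP orientation; "contact_force": force on the tool from outside, world axes, zero at the start; "torque": the same for the moment, N m; "width": finger opening in m; "finger_force": force on a finger pad.
Only numpy, scipy, OpenCV 4.12 (cv2) and the standard library are available. Lean on these libraries where they do the work, as an engineer would, in place of code of your own. Each camera call takes 0.05 s, during which the arm holds its last target. There are 200 camera calls.

### The job

Get the hand tools decontaminated for the culture room: lay every pair of tweezers, pen and marker that is out on the bench flat in the tote, one to a groove, and push the tote along the rollers into the UV bay until it is fully home against the end bumpers. Then lift the amber shield out of its parking slot behind the housing and lean it over the bay mouth, its foot on the two ledges behind their lips and its face resting back on the sloping front. Only when the shield is in place, throw the red lamp switch fully over; leave the flask and the bottles behind the track alone.

Things in the scene. Friction and masses are not known exactly. Their poses are not given: they have to be found in the camera images.
- station: the fixed UV station: roller track, white housing (the bay) and grey switch box. Origin on the bench top under the middle of the bay mouth; +y is the feed direction into the bay, z up, x across the track. Housing: outside x +-105.5, y 28 to 262 mm, roof 114 to 122 mm up, open towards -y. Switch box on its -x side, 48 mm high, x = -106 to -181, y = 150 to 230 mm
- track_start (a point): middle of the loading end of the track, level with the roller tops, 40 mm above the bench; axes like the station's. From here 18 free-turning steel rollers run along +y into the bay, between two rails: inner faces at x = +-88.5 mm, tops 12 mm above the rollers, 257 mm long
- bay_stop (a point): middle of the rubber end bumpers, level with the roller tops; axes like the station's. The tote is home when its leading (+y) wall meets this plane; its centre then lies 105 mm before it and its trailing wall 34 mm inside the mouth (behind point bay_mouth)
- bay_mouth (a point): middle between the two foot ledges of the bay mouth, at ledge height, 44 mm up; axes like the station's. Beside it, at x = +-96 to +-117 mm, the ledges have a lip 6 mm high whose inner face is at y = -9 mm. Above each ledge a cheek slopes back into +y, 18 degrees from upright: its face is at y = 1 mm at this height and y = 27 mm at 78 mm above it (roof edge)
- parking_slot (a point): middle of the floor of the shield's parking slot behind the housing, 10 mm above the bench; axes like the station's. The slot runs along x, is 9 mm wide, and its walls stand 30 mm above this floor
- tote: grey open tote, 170 mm (x, across the track) by 211 mm (y, along it) by 42 mm high, on the rollers, walls 4 mm, about 0.45 kg. Origin at the centre of its underside, axes like the station's. The trailing (-y) wall has a raised hand tab in its middle, 70 mm wide, up to 62 mm above the underside. It rolls under a push of a few newtons and stays where it is left
- tote_floor (a point): middle of the floor of the tote's blue insert, 8 mm above the underside; axes like the tote's. Four grooves run along x, centred at y = -67.5, -22.5, 22.5 and 67.5 mm: each 162 mm long and 28 mm wide, between ribs 14 mm high. The ribs are cut away over the middle 62 mm of x, so that a trough at floor level crosses all the grooves to let fingers in
- tweezers_a_mid (a point): steel tweezers, 130 x 9 x 8 mm, lying flat on the bench (may be absent). This point lies at its middle, half-way up; its own y axis runs along its length, z up as it lies.
- tweezers_b_mid (a point): a second pair of steel tweezers, 130 x 9 x 8 mm, lying flat on the bench (may be absent). This point lies at its middle, half-way up; its own y axis runs along its length, z up as it lies.
- pen_blue_mid (a point): white pen with a blue cap, 143 x 11 x 13 mm, lying on the bench (may be absent). This point lies at its middle, half-way up; its own y axis runs along its length, z up as it lies.
- pen_red_mid (a point): red pen, 143 x 11 x 13 mm, lying on the bench (may be absent). This point lies at its middle, half-way up; its own y axis runs along its length, z up as it lies.
- marker_black_mid (a point): black marker, 133 x 17 x 19 mm, lying on the bench (may be absent). This point lies at its middle, half-way up; its own y axis runs along its length, z up as it lies.
- shield: the amber shield, as a whole; its origin is the same point as point shield_foot
- shield_grip (a point): middle of the black grip bar at the top of the amber shield. The bar is 100 mm long (shield's x), 12 mm thick (y) and 32 mm high (z), from 126 to 158 mm above the shield's foot; this point is 142 mm above the foot. The pane is 226 mm wide, 5 mm thick, 145 mm high, about 0.22 kg. It starts upright in the parking slot behind the housing, its axes like the station's
- shield_foot (a point): middle of the lower edge of the amber shield; axes as for shield_grip (z up along the pane). Leaning correctly, z is tipped 18 degrees towards the station's +y, and this point lies at about y = -1 mm, 45 mm up, in the station's frame
- lamp_switch (a joint): toggle lever of the lamp on the switch box: 0 = off, leaning 0.5 rad towards the station's -x; 1.0 rad = on, leaning 0.5 rad towards +x. It stays where it is left and takes about 1.5 N at its tip
- lamp_switch_tip (a point): centre of the red ball, 26 mm across, at the tip of the lamp toggle; the lever's pivot lies 45 mm from it, 70 mm above the bench, at x = -143 mm, y = 190 mm in the station's frame
- flask_25: small flask with a green stopper, 41 mm wide, 123 mm high, behind the track; origin at the centre of its underside
- sample_20: white bottle with a black cap, 37 mm wide, 81 mm high, behind the track; origin at the centre of its underside
- sample_21: larger white bottle with a black cap, 42 mm wide, 93 mm high, behind the track; origin at the centre of its underside
Mind the look-alikes: they are no part of the job. Leave any green look-alike of the part that bears pen_blue_mid alone.

How it is judged:
On the way, in this order (a step that is already met when the one before it is completed fails the run):
1. every tool that is out lies flat in a groove of the tote, one to a groove (x of tweezers_a_mid in the frame of tote between -0.025 and 0.025 m and y of tweezers_a_mid in the frame of tote between -0.082 and 0.082 m and z of tweezers_a_mid in the frame of tote between 0.005 and 0.021 m and angle between the y axis of each of tweezers_a_mid, tweezers_b_mid, pen_blue_mid, pen_red_mid, marker_black_mid and the x axis of tote, either way round below 0.15 rad and x of tweezers_b_mid in the frame of tote between -0.025 and 0.025 m and y of tweezers_b_mid in the frame of tote between -0.082 and 0.082 m and z of tweezers_b_mid in the frame of tote between 0.005 and 0.021 m and x of pen_blue_mid in the frame of tote between -0.025 and 0.025 m and y of pen_blue_mid in the frame of tote between -0.082 and 0.082 m and z of pen_blue_mid in the frame of tote between 0.005 and 0.021 m and x of pen_red_mid in the frame of tote between -0.025 and 0.025 m and y of pen_red_mid in the frame of tote between -0.082 and 0.082 m and z of pen_red_mid in the frame of tote between 0.005 and 0.021 m and x of marker_black_mid in the frame of tote between -0.025 and 0.025 m and y of marker_black_mid in the frame of tote between -0.082 and 0.082 m and z of marker_black_mid in the frame of tote between 0.005 and 0.021 m and horizontal distance between tweezers_a_mid and tweezers_b_mid above 0.024 m and horizontal distance between each of tweezers_a_mid, tweezers_b_mid and pen_blue_mid above 0.024 m and horizontal distance between each of tweezers_a_mid, tweezers_b_mid, pen_blue_mid and pen_red_mid above 0.024 m and horizontal distance between each of tweezers_a_mid, tweezers_b_mid, pen_blue_mid, pen_red_mid and marker_black_mid above 0.024 m), for 0.2 s.
2. the tote is home against the bumpers in the bay (y of tote in the frame of station above 0.125 m and z of tote in the frame of station below 0.046 m and linear speed of tote below 0.02 m/s), for 0.2 s.
3. the shield leans on the sloping front with its foot on the ledges (all of step 2 and angle between shield_foot's own z axis and vertical between 0.23 and 0.44 rad and x of shield_foot in the frame of station between -0.02 and 0.02 m and y of shield_foot in the frame of station between -0.014 and 0.01 m and z of shield_foot in the frame of station between 0.038 and 0.052 m and y of shield_grip in the frame of station above 0.02 m and angle between the x axis of shield_foot and the x axis of station, either way round below 0.07 rad and linear speed of shield below 0.02 m/s and contact force between the fingers and shield below 0.1 N), for 0.2 s.
4. the lamp switch is thrown over (value of joint lamp_switch above 0.8 rad), for 0.2 s.
At the end, for the whole second after the job is handed in: every tool present lies flat along a groove of the tote, one to a groove (middles over 24 mm apart); the tote is within 14 mm of its bumpers; the shield stands on both ledges behind the lips, centred within 20 mm, leaning back 13 to 25 degrees, released and at rest; the lamp lever is past 0.8 rad (all of step 1 and all of step 3 and value of joint lamp_switch above 0.8 rad and contact force between the fingers and tote below 0.1 N); the robot touches nothing.
It fails at once if the lamp is switched on while the bay mouth is not shielded (value of joint lamp_switch above 0.6 rad and (y of shield_grip in the frame of station above 0.12 m or angle between shield_foot's own z axis and vertical above 0.6 rad)).
It fails at once if the flask or a bottle is shoved or knocked over (distance of any of flask_25, sample_20, sample_21 from where it was at the start of the episode above 0.03 m or angle between any of flask_25, sample_20, sample_21's own z axis and vertical above 0.5 rad).
Of tweezers_a, tweezers_b, pen_blue, pen_red, marker_black only 3 to 4 are there at a start; the rules pass over those that are not, and their reading is None.
At some moment in a run one of tweezers_a, tweezers_b, pen_blue, pen_red, marker_black may be knocked a few centimetres aside while the robot is not near it.
It also fails if it takes over 192 s, if anything falls off the work surface, if the arm or the gripper's body presses on something with over 40 N, if the wrist force passes 120 N, or if a joint passes its speed limit or range.

## Working session

There is one attempt and no reset: what is moved stays moved. The work goes in short steps, each a Python script; the robot and the scene stay as the last script left them, time stands still between calls to the robot, and variables do not carry over. Pictures are saved under pics/ and viewed, at most 16 in all, crops included, and the job is handed in when it is done.

```bash
ls; mkdir -p pics
python3 - <<'E'
from plant import ctrl
import cv2
print(ctrl.observe())
for c in ("top","side","wrist"):
    im=ctrl.snapshot(c); cv2.imwrite(f"pics/{c}0.png",im)
    k=ctrl.calibration(c); print(c,{a:(b.round(4).tolist() if hasattr(b,'round') else b) for a,b in k.items()})
    for t in ["station","track_start","bay_stop","bay_mouth","tote","tote_floor","tweezers_a_mid","pen_blue_mid","pen_red_mid","marker_black_mid","shield_grip","shield_foot","lamp_switch_tip","flask_25","sample_20"]:
        if c=="wrist": break
        print(t,[(round(d["score"],2),[round(float(u)) for u in d["uv"]]) for d in ctrl.mark_of(c,t)[:5]])
E
```

```text
pics
{'time_s': 0.0, 'joints': array([ 1.04002539e+00,  2.87196836e-01,  1.57818157e+00, -1.62974147e-05,
        1.27858812e+00, -1.49967956e-01]), 'joint_velocities': array([-0.0002676 , -0.00066037,  0.0014896 ,  0.00042794,  0.00201673,
        0.00096208]), 'joint_efforts': array([ 1.28297601e-03, -4.05985773e+01, -2.92620814e+01, -9.44293083e-05,
        5.80991007e-03, -4.23141842e-06]), 'ee_pos': array([0.2504944 , 0.62609204, 0.22992391]), 'ee_rot': array([-0.59440145, -3.08405457,  0.00352226]), 'contact_force': array([-0.18681372, -0.82415976, -0.37554324]), 'torque': array([-0.00683926, -0.04338761, -0.01462981]), 'finger_force': 0.0, 'width': 0.08523240970473618}
top {'camera_matrix': [[429.5256, 0.0, 320.6984], [0.0, 429.5256, 200.1626], [0.0, 0.0, 1.0]], 'D': [-0.116, 0.0, 0.0, 0.0, 0.0], 'view': [[0.0248, -0.9996, 0.0109, -0.0734], [-0.9826, -0.0264, -0.184, 0.58], [0.1842, -0.0062, -0.9829, 1.5397], [0.0, 0.0, 0.0, 1.0]]}
station [(0.62, [295, 214])]
track_start [(0.97, [371, 226]), (0.39, [212, 191])]
bay_stop [(0.86, [232, 203]), (0.58, [340, 218]), (0.31, [387, 24
[... 909 characters left out ...]
 212])]
bay_mouth [(0.83, [282, 200])]
tote [(0.84, [286, 238])]
tote_floor [(0.75, [286, 236])]
tweezers_a_mid [(0.5, [286, 237])]
pen_blue_mid [(0.83, [403, 331]), (0.5, [273, 339])]
pen_red_mid [(0.62, [268, 325])]
marker_black_mid [(0.94, [257, 308])]
shield_grip []
shield_foot []
lamp_switch_tip [(0.65, [231, 149])]
flask_25 [(0.66, [372, 218])]
sample_20 [(0.79, [393, 281]), (0.66, [376, 247]), (0.17, [330, 299])]
wrist {'camera_matrix': [[358.6692, 0.0, 320.5621], [0.0, 358.6692, 198.1285], [0.0, 0.0, 1.0]], 'D': [0.0156, 0.0, 0.0, 0.0, 0.0], 'T_tool_cam': [[-0.0003, -0.9615, -0.2747, 0.0691], [1.0, -0.0003, -0.0002, -0.0004], [0.0001, -0.2747, 0.9615, -0.1431], [0.0, 0.0, 0.0, 1.0]]}
```

Run:
```python
import cv2
im=cv2.imread("pics/top0.png"); cv2.imwrite("pics/top0c.png",cv2.resize(im[100:300,170:470],None,fx=2.6,fy=2.6,interpolation=cv2.INTER_CUBIC))
```

```text
(no output)
```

View pics/top0c.png

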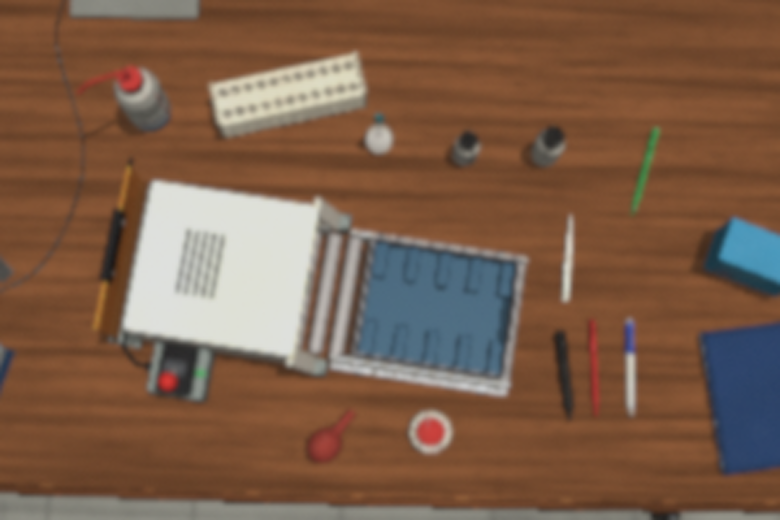

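View pics/side0.png

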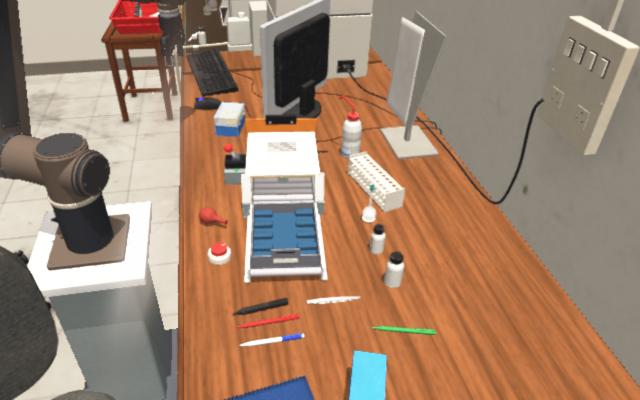

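The top view shows marker, red pen, blue pen and one pair of tweezers right of the tote (crop columns 565, 593, 630, 567). The green pen is the look-alike. The shield is upright left of the housing at crop (115,245). The lamp ball is at crop (168,380).

```bash
cat > h.py <<'E'
import numpy as np, cv2
from scipy.optimize import least_squares
from scipy.spatial.transform import Rotation as R
from plant import ctrl
def cam(c,pose=None):
    k=ctrl.calibration(c); K=np.array(k["camera_matrix"]); D=np.array(k["D"],float)
    if "view" in k: V=np.array(k["view"])
    else:
        p,r=pose; T=np.eye(4); T[:3,:3]=R.from_rotvec(r).as_matrix(); T[:3,3]=p
        V=np.linalg.inv(T@np.array(k["T_tool_cam"]))
    return K,D,V
def proj(C,P):
    K,D,V=C; return cv2.projectPoints(np.atleast_2d(P).astype(float),cv2.Rodrigues(V[:3,:3])[0],V[:3,3],K,D)[0][:,0]
def back(C,uv,z):
    K,D,V=C; n=cv2.undistortPoints(np.array(uv,float).reshape(-1,1,2),K,D)[:,0]
    d=np.c_[n,np.ones(len(n))]@V[:3,:3]; o=-V[:3,:3].T@V[:3,3]
    return o+d*((z-o[2])/d[:,2])[:,None]
def S2W(s,P):  # station (x,y,yaw) -> world
    P=np.atleast_2d(P).astype(float); c,n=np.cos(s[2]),np.sin(s[2])
    return np.c_[s[0]+c*P[:,0]-n*P[:,1],s[1]+n*P[:,0]+c*P[:,1],P[:,2]]
def shoot(c,name=None):
    o=ctrl.observe(); im=ctrl.snapshot(c)
    if name: cv2.imwrite(f"pics/{name}.png",im)
    return im,cam(c,(o["ee_pos"],o["ee_rot"]))
def down(phi): # tool z down; closing axis y at world angle phi
    y=np.array([np.cos(phi),np.sin(phi),0]); z=np.array([0,0,-1.]); return R.from_matrix(np.c_[np.cross(y,z),y,z]).as_rotvec()
E
python3 - <<'E'
from h import *
T=cam("top")
f=lambda a:np.array(a,float)/2.6+[170,100]
uv=f([[152,181],[124,332],[300,357],[318,203],[168,380]])
P=np.array([[.1055,.262,.122],[-.1055,.262,.122],[-.1055,.028,.122],[.1055,.028,.122],[-.143-.0216,.190,.1095]])
r=least_squares(lambda s:(proj(T,S2W(s,P))-uv).ravel(),[.55,0,0],loss='soft_l1')
s=r.x; print(s,(proj(T,S2W(s,P))-uv).round(1).tolist())
print("rim",back(T,f([[527,257],[505,393]]),.082).round(3).tolist(), "shield grip",S2W(s,[0,.3,.14]), back(T,f([[115,245]]),.15))
for n,q,z in [("marker",[[560,331],[569,416]],.0095),("red",[[593,320],[596,412]],.0065),("blue",[[629,320],[631,414]],.0065),("tw",[[571,216],[565,300]],.004),("flask",[[378,140]],.06)]:
    w=back(T,f(q),z); print(n,w.round(3).tolist(),w.mean(0).round(3))
E
```

```text
[ 0.53731686  0.02971542 -0.11484283] [[-0.0, 0.0], [0.2, -0.5], [-2.1, -0.7], [0.1, 0.4], [1.0, 0.8]]
rim [[0.587, -0.248, 0.082], [0.395, -0.219, 0.082]] shield grip [[0.57169402 0.32773927 0.14      ]] [[0.57491396 0.31620848 0.15      ]]
marker [[0.492, -0.306, 0.01], [0.369, -0.32, 0.01]] [ 0.431 -0.313  0.01 ]
red [[0.51, -0.356, 0.006], [0.376, -0.359, 0.006]] [ 0.443 -0.357  0.006]
blue [[0.511, -0.409, 0.006], [0.374, -0.411, 0.006]] [ 0.442 -0.41   0.006]
tw [[0.666, -0.324, 0.004], [0.539, -0.315, 0.004]] [ 0.602 -0.319  0.004]
flask [[0.758, -0.034, 0.06]] [ 0.758 -0.034  0.06 ]
```

View pics/wrist0.png

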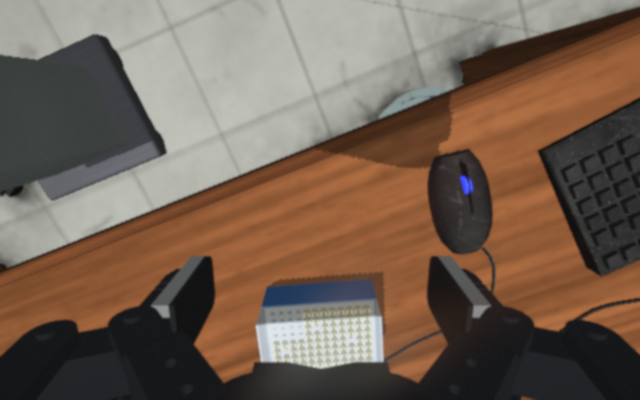

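```bash
cat >> h.py <<'E'
def hover(p,phi):
    for k in (0,np.pi,-np.pi):
        q=ctrl.solve_ik(p,down(phi+k))
        if q is not None and abs(q[5])<2.6: ctrl.goto_joints(q); return down(phi+k)
    raise Exception("ik")
E
python3 - <<'E'
from h import *
for p in ([.25,.5,.33],[.45,0.2,.33],[.45,-.30,.33]):
    o=hover(p,np.pi/2)
print(ctrl.observe()["joints"].round(2),o,ctrl.observe()["time_s"])
im,C=shoot("wrist","w1")
for t in ["tweezers_a_mid","pen_blue_mid","pen_red_mid","marker_black_mid"]:
    d=ctrl.mark_of("wrist",t)[:3]
    print(t,[(round(e["score"],2),np.round(e["uv"]).tolist(),back(C,e["uv"],.006).round(3).tolist()) for e in d])
E
```

```text
[-0.77 -0.07  1.79  0.    1.43 -2.35] [9.61835347e-17 3.14159265e+00 0.00000000e+00] 5.5
tweezers_a_mid []
pen_blue_mid [(0.84, [234.0, 143.0], [[0.44, -0.412, 0.006]]), (0.83, [232.0, 340.0], [[0.738, -0.435, 0.006]])]
pen_red_mid [(0.69, [279.0, 143.0], [[0.441, -0.354, 0.006]]), (0.16, [582.0, 222.0], [[0.548, 0.059, 0.006]])]
marker_black_mid [(0.7, [310.0, 133.0], [[0.427, -0.314, 0.006]])]
```

View pics/w1.png

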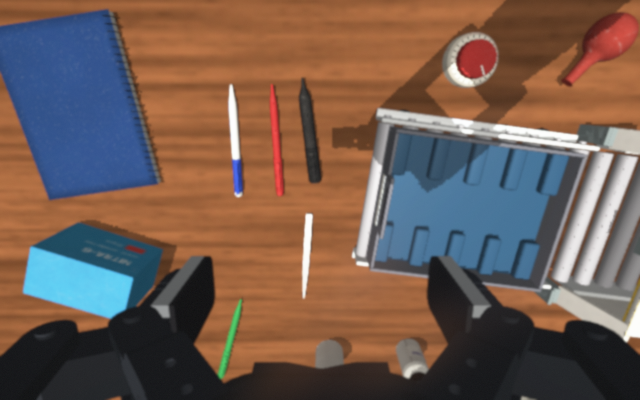

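The wrist view shows blue pen at (235,140), red (277,140), marker (310,130), white tweezers (307,255), green look-alike (230,335), and the tote around (470,200).

Run:
```python
import cv2
im=cv2.imread("pics/w1.png"); cv2.imwrite("pics/w1c.png",cv2.resize(im[95:305,345:605],None,fx=3,fy=2.8,interpolation=cv2.INTER_CUBIC))
```

```text
(no output)
```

View pics/w1c.png

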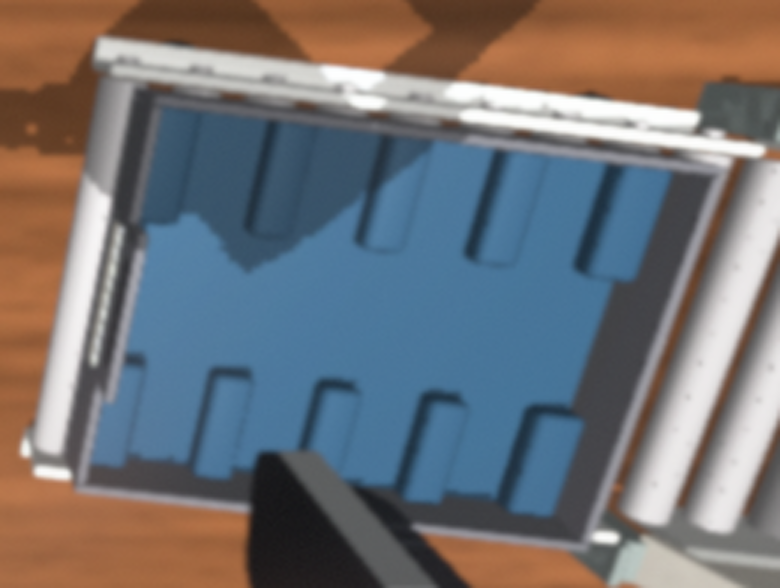

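Run:
```python
from h import *
o=ctrl.observe(); C=cam("wrist",(o["ee_pos"],o["ee_rot"]))
g=lambda a:np.array(a,float)/[3,2.8]+[345,95]
uv=g([[383,247],[337,385],[268,235],[232,374],[490,264],[445,398],[150,92],[730,160],[590,547],[78,490]])
P=np.array([[-.031,0,.062],[.031,0,.062],[-.031,-.045,.062],[.031,-.045,.062],[-.031,.045,.062],[.031,.045,.062],[-.085,-.1055,.082],[-.085,.1055,.082],[.085,.1055,.082],[.085,-.1055,.082]])
r=least_squares(lambda s:(proj(C,S2W(s,P))-uv).ravel(),[.5,-.13,-.115],loss='soft_l1'); s=r.x
print("tote",s.round(4),(proj(C,S2W(s,P))-uv).round(1).tolist())
s0=np.array([.5373,.0297,-.1148])
d=s[:2]-s0[:2]; c,n=np.cos(s[2]),np.sin(s[2]); print("tote in st",d@[c,n],d@[-n,c])
print("back roller",back(C,g([[115,85],[45,450]]),.04).round(3), "rail end",back(C,g([[95,40],[28,470]]),.052).round(3))
for n_,q,z in [("marker",[[303,80],[316,182]],.0095),("red",[[274,86],[280,194]],.0065),("blue",[[232,85],[239,195]],.0065),("tw",[[309,214],[304,298]],.004)]:
    w=back(C,q,z); e=w[0]-w[1]; print(n_,w.round(3).tolist(),w.mean(0).round(4),np.arctan2(e[1],e[0]).round(3),np.linalg.norm(e).round(3))
```

```text
tote [ 0.5116 -0.1263 -0.1261] [[-0.9, 0.6], [2.2, 0.3], [-0.3, 0.2], [0.9, -0.2], [1.0, -0.8], [2.3, 0.0], [0.1, -0.3], [-1.1, -0.1], [-0.8, 0.1], [-1.9, 0.1]]
tote in st -0.005881162411215814 -0.1579724090207374
back roller [[ 0.415 -0.226  0.04 ]
 [ 0.584 -0.248  0.04 ]] rail end [[ 0.396 -0.236  0.052]
 [ 0.588 -0.257  0.052]]
marker [[0.363, -0.322, 0.01], [0.491, -0.306, 0.01]] [ 0.427  -0.314   0.0095] -3.021 0.129
red [[0.37, -0.358, 0.007], [0.509, -0.355, 0.007]] [ 0.4392 -0.3564  0.0065] -3.119 0.139
blue [[0.369, -0.41, 0.007], [0.51, -0.41, 0.007]] [ 0.4394 -0.41    0.0065] 3.14 0.141
tw [[0.538, -0.316, 0.004], [0.668, -0.324, 0.004]] [ 0.6031 -0.3202  0.004 ] 3.077 0.131
```

```bash
cat >> h.py <<'E'
def pick(p,ang,z,shift=0):
    "grip tool lying at angle ang; shift gripper centre along closing axis"
    phi=ang+np.pi/2; a=np.array([np.cos(phi),np.sin(phi)])*shift
    o=hover([p[0]+a[0],p[1]+a[1],.12],phi)
    ctrl.servo_line([p[0]+a[0],p[1]+a[1],z],o,v=.12,guard=12)
    ctrl.gripper_close(40)
    q=ctrl.observe(); print("pick z",q["ee_pos"].round(4),"w",round(q["width"],4),"f",round(q["finger_force"],1))
    ctrl.servo_line([p[0]+a[0],p[1]+a[1],.16],v=.25)
def place(tote,gy,z,up=.16):
    t=S2W(tote,[0,gy,0])[0]
    o=hover([t[0],t[1],up],tote[2]+np.pi/2)
    print("w carry",round(ctrl.observe()["width"],4))
    print("guard",ctrl.servo_line([t[0],t[1],.048+z+.004],o,v=.1,guard=10),ctrl.observe()["ee_pos"].round(4))
    ctrl.open_gripper()
    print("after",ctrl.observe()["contact_force"].round(1))
    ctrl.servo_line([t[0],t[1],.22],o,v=.2)
    print("t",ctrl.observe()["time_s"])
E
python3 - <<'E'
from h import *
pick([.6031,-.3202],-.064,.002)
place([.5116,-.1263,-.122],.0675,.002)
hover([.45,-.27,.33],np.pi/2)
shoot("wrist","w2")
E
```

```text
pick z [ 0.6032 -0.3202  0.0021] w 0.0066 f 39.0
w carry 0.0068
guard False [ 0.5205 -0.0595  0.0548]
after [-0.3  0.2  0.5]
t 13.375
```

View pics/w2.png

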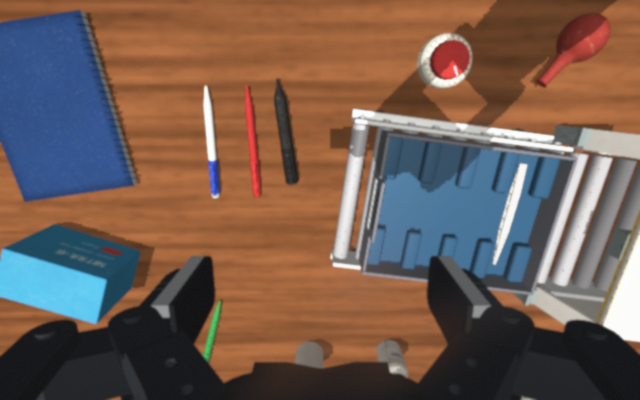

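Tweezers sit in the leading groove ((521,165)–(497,263)). The tote seems to have rolled a little forward, so I'll refit it.

Run:
```python
from h import *
o=ctrl.observe(); C=cam("wrist",(o["ee_pos"],o["ee_rot"]))
s=np.array([.5116,-.1263,-.122])
# template-free: crop zoom with predicted overlay for several shifts
im=cv2.imread("pics/w2.png")
rim=np.array([[-.085,-.1055,.082],[-.085,.1055,.082],[.085,.1055,.082],[.085,-.1055,.082]])
uv=np.array([[388,130],[577,153],[533,296],[362,275]])
r=least_squares(lambda d:(proj(C,S2W([s[0]+d[0],s[1]+d[1],s[2]],rim))-uv).ravel(),[0,0],loss='soft_l1'); print(r.x,r.fun.round(1))
w=back(C,[[521,165],[497,263]],.052); e=w[0]-w[1]; print(w.mean(0),np.arctan2(-e[1],-e[0]))
t=s+np.r_[r.x,0]
big=cv2.resize(im[95:305,325:605],None,fx=2.8,fy=2.8,interpolation=cv2.INTER_CUBIC)
def dr(P,col):
    for p in proj(C,S2W(t,P)): cv2.circle(big,tuple(int(v) for v in (p-[325,95])*2.8),3,col,-1)
dr(rim,(0,0,255)); dr([[x,y,.062] for x in(-.031,.031) for y in(-.09,-.045,0,.045,.09)],(0,255,255))
cv2.imwrite("pics/w2c.png",big)
```

```text
[0.00239693 0.02165712] [-2.1  1.1  1.3  1.7  0.7 -2.9 -0.5 -1.5]
[ 0.52267654 -0.03792322  0.052     ] -0.08779347470835806
```

View pics/w2c.png

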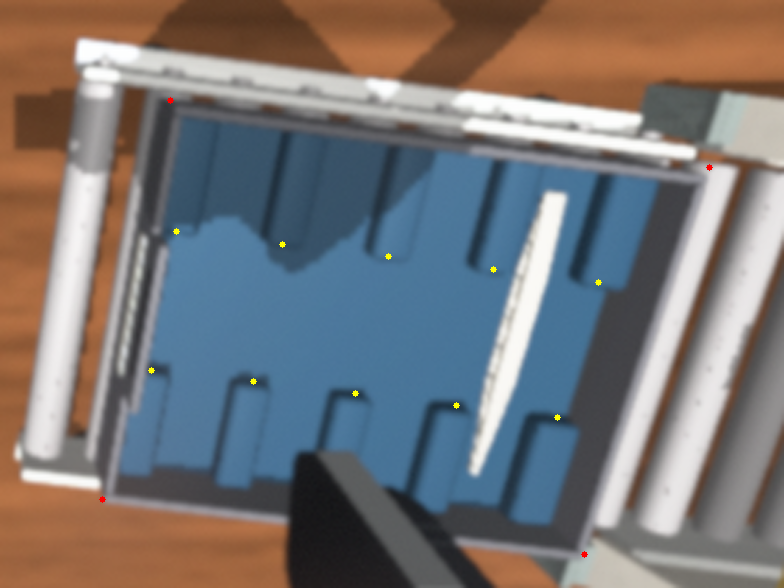

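Run:
```python
from h import *
im,C=shoot("wrist")
for t in ["pen_blue_mid","pen_red_mid","marker_black_mid"]:
    print(t,[(round(e["score"],2),back(C,e["uv"],.0065).round(3).tolist()) for e in ctrl.mark_of("wrist",t)[:3]])
w=back(C,[[206,87],[215,195]],.0065); print(w,w.mean(0))
pick([.4394,-.410],0,.003,shift=-.015)
place([.514,-.1043,-.122],-.0675,.003)
hover([.45,-.27,.33],np.pi/2)
im,C=shoot("wrist","w3")
for t in ["pen_red_mid","marker_black_mid"]:
    print(t,[(round(e["score"],2),back(C,e["uv"],.0065).round(3).tolist()) for e in ctrl.mark_of("wrist",t)[:3]])
```

```text
pen_blue_mid [(0.92, [[0.439, -0.414, 0.007]]), (0.61, [[0.733, -0.434, 0.007]])]
pen_red_mid [(0.98, [[0.443, -0.353, 0.007]])]
marker_black_mid [(0.89, [[0.426, -0.315, 0.007]])]
[[ 0.37030525 -0.4103623   0.0065    ]
 [ 0.50857361 -0.41046381  0.0065    ]] [ 0.43943943 -0.41041306  0.0065    ]
pick z [ 0.4395 -0.4252  0.0032] w 0.0089 f 40.9
w carry 0.0088
guard False [ 0.5059 -0.1714  0.0551]
after [-0.5  0.5  0.1]
t 22.125
pen_red_mid [(0.88, [[0.44, -0.353, 0.007]])]
marker_black_mid [(0.75, [[0.426, -0.313, 0.007]]), (0.68, [[0.441, -0.357, 0.007]])]
```

View pics/w3.png

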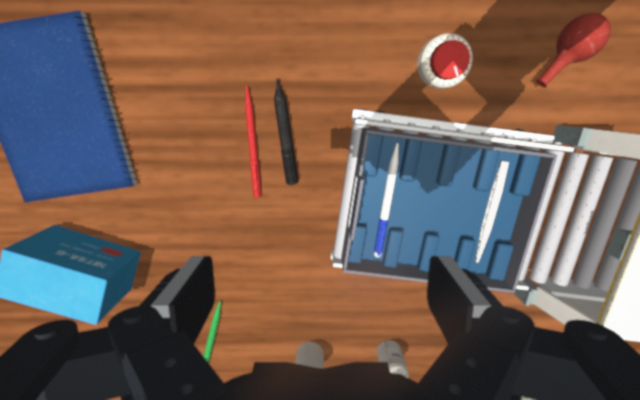

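```bash
cat >> h.py <<'E'
def totefit(img,t0):
    "refine tote position from wrist picture by blue-insert/wall mask edges: chamfer on rib+rim lines"
    o=ctrl.observe(); C=cam("wrist",(o["ee_pos"],o["ee_rot"]))
    e=cv2.Canny(cv2.GaussianBlur(img,(3,3),0),40,100); dt=np.minimum(cv2.distanceTransform(255-e,cv2.DIST_L2,5),6)
    seg=[]
    for a,b in [((-.085,-.1055),(-.085,.1055)),((-.085,.1055),(.085,.1055)),((-.085,-.1055),(.085,-.1055))]:
        seg.append(np.linspace([*a,.082],[*b,.082],80))
    for y in (-.0365,.0365,-.0085,.0085,-.0535,.0535): seg.append(np.linspace([-.078,y,.062],[-.031,y,.062],30))
    P=np.vstack(seg)
    def cost(t):
        p=proj(C,S2W(t,P)).astype(np.float32); return cv2.remap(dt,p[:,0].copy(),p[:,1].copy(),1).mean()
    g=[(cost(t0+np.array([dx,dy,dr])),dx,dy,dr) for dx in np.arange(-.006,.0061,.001) for dy in np.arange(-.012,.0121,.001) for dr in(-.015,-.01,-.005,0,.005,.01)]
    b=min(g); return t0+np.array(b[1:]),b
E
python3 - <<'E'
from h import *
print(totefit(cv2.imread("pics/w2.png"),np.array([.514,-.1045,-.122])))
print(totefit(cv2.imread("pics/w3.png"),np.array([.511,-.1285,-.122])))
E
```

```text
(array([ 0.509 , -0.1075, -0.132 ]), (np.float32(1.44785), np.float64(-0.005), np.float64(-0.0029999999999999923), -0.01))
(array([ 0.507 , -0.1305, -0.132 ]), (np.float32(1.3512601), np.float64(-0.004), np.float64(-0.0019999999999999914), -0.01))
```

Run:
```python
from h import *
T=[.511,-.1278,-.124]
pick([.4395,-.3564],.022,.003,shift=-.024)
place(T,.0225,.003)
hover([.45,-.27,.33],np.pi/2)
im,C=shoot("wrist")
d=ctrl.mark_of("wrist","marker_black_mid"); print([(round(e["score"],2),back(C,e["uv"],.0065).round(3).tolist()) for e in d[:3]])
cv2.imwrite("pics/w4.png",im)
```

```text
pick z [ 0.4402 -0.3806  0.0032] w 0.0083 f 40.8
w carry 0.0082
guard False [ 0.5144 -0.1057  0.0558]
after [-0.3 -0.  -0.8]
t 30.475
[(0.58, [[0.424, -0.314, 0.007]])]
```

View pics/w4.png

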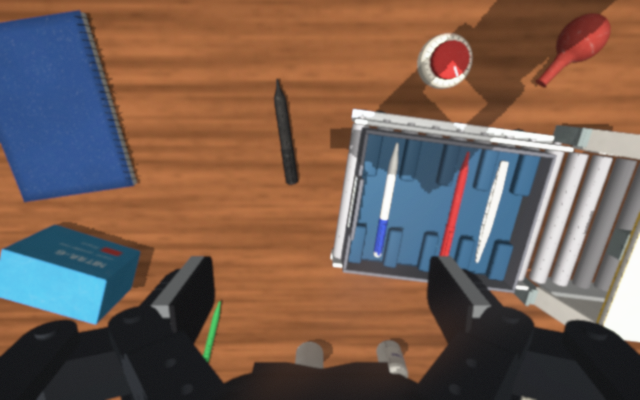

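Blue, red and tweezers are in their grooves ((387,200), (458,204), (491,212)). The marker is still at (286,130).

Run:
```python
from h import *
T=[.511,-.1278,-.124]
pick([.427,-.314],.12,.006)
place(T,-.0225,.007)
hover([.45,-.20,.36],np.pi/2)
im,C=shoot("wrist","w5")
cv2.imwrite("pics/w5c.png",cv2.resize(im[60:330,240:640],None,fx=2,fy=2,interpolation=cv2.INTER_CUBIC))
for t in ["tweezers_a_mid","pen_blue_mid","pen_red_mid","marker_black_mid"]:
    print(t,[(round(e["score"],2),back(C,e["uv"],.056).round(3).tolist()) for e in ctrl.mark_of("wrist",t)[:3]])
```

```text
pick z [ 0.4272 -0.3143  0.0063] w 0.0148 f 41.4
w carry 0.0145
guard False [ 0.5088 -0.1505  0.0598]
after [-0.7  0.   0.5]
t 38.35
tweezers_a_mid []
pen_blue_mid [(0.93, [[0.507, -0.19, 0.056]]), (0.32, [[0.49, -0.239, 0.056]])]
pen_red_mid [(0.96, [[0.517, -0.104, 0.056]])]
marker_black_mid [(0.83, [[0.507, -0.15, 0.056]]), (0.43, [[0.488, -0.24, 0.056]])]
```

View pics/w5c.png

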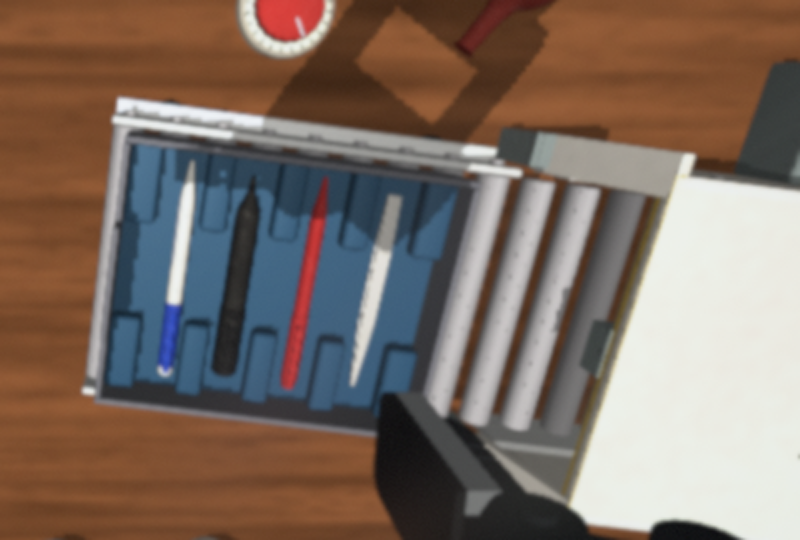

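All four tools lie flat, one to a groove (crop columns 180, 237, 305, 375). Next is pushing the tote.

```bash
cat >> h.py <<'E'
def tilt(yaw,th,sgn=1,axis='x'):
    "tool pointing down, tip led towards station +y by th; closing axis along station x or in the y-z plane"
    c,n=np.cos(yaw),np.sin(yaw); X=np.array([c,n,0]); Y=np.array([-n,c,0]); Z=np.array([0,0,1.])
    z=np.sin(th)*Y-np.cos(th)*Z; y=X*sgn if axis=='x' else (np.cos(th)*Y+np.sin(th)*Z)*sgn
    return R.from_matrix(np.c_[np.cross(y,z),y,z]).as_rotvec()
E
python3 - <<'E'
from h import *
T=np.array([.511,-.1278,-.122])
ctrl.gripper_close(40)
P=lambda y,z:S2W(T,[0,y,z])[0]
for sg in (1,-1):
    o=tilt(T[2],.5,sg); q=ctrl.solve_ik(P(-.17,.16),o); q2=ctrl.solve_ik(P(.19,.09),o)
    print(sg,None if q is None else q.round(2),None if q2 is None else q2.round(2))
    if q is not None and q2 is not None and abs(q[5])<2.5 and abs(q2[5])<2.5: break
ctrl.goto_joints(q)
print(ctrl.servo_line(P(-.17,.088),o,v=.12,guard=10))
print(ctrl.servo_line(P(.14,.088),o,v=.08,guard=15),ctrl.observe()["ee_pos"],ctrl.observe()["contact_force"].round(1))
print(ctrl.servo_line(P(.215,.088),o,v=.03,guard=12),ctrl.observe()["ee_pos"],ctrl.observe()["contact_force"].round(1))
e=ctrl.observe()["ee_pos"]-S2W(T,[0,0,0])[0]; c,n=np.cos(T[2]),np.sin(T[2]); print("tip y in tote frame",e@[-n,c,0],ctrl.observe()["time_s"])
E
```

```text
1 [-0.88  0.29  1.77  0.36  1.45 -0.87] [-0.31  0.17  2.06  0.56  1.08 -0.5 ]
False
False [0.52799218 0.01108783 0.08795558] [ 1.2 -0.4  0.2]
True [0.53509162 0.0563756  0.08789269] [ 0.6 -1.8  0.3]
tip y in tote frame 0.18573856060708888 47.5583
```

Run:
```python
from h import *
T=np.array([.511,-.1278,-.122]); P=lambda y,z:S2W(T,[0,y,z])[0]; o=tilt(T[2],.5,1)
ctrl.servo_line(P(.06,.088),o,v=.15); ctrl.servo_line(P(.06,.25),o,v=.3)
ctrl.open_gripper()
hover([.5,.06,.40],np.pi/2); shoot("wrist","w6")
```

```text
(no output)
```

View pics/w6.png

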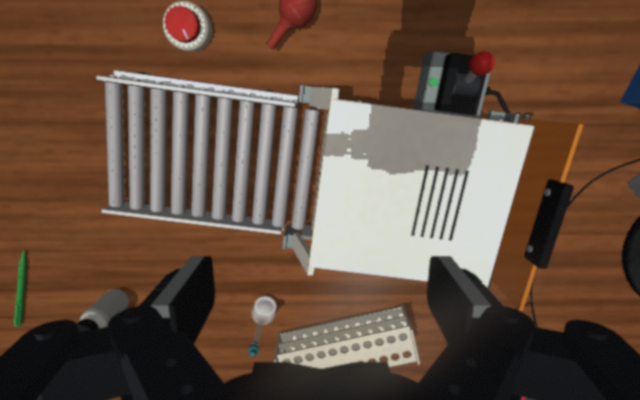

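The rollers are empty, and the roof corners are at (334,97), (533,126), (310,272), (492,289). The ball is at (482,62) and the grip bar at about (549,224).

Run:
```python
from h import *
o=ctrl.observe(); C=cam("wrist",(o["ee_pos"],o["ee_rot"])); im=cv2.imread("pics/w6.png")
P=np.array([[-.1055,.028,.122],[-.1055,.262,.122],[.1055,.028,.122],[.1055,.262,.122],[-.1646,.190,.1095]])
uv=np.array([[334,97],[533,126],[310,272],[492,289],[482,62]],float)
r=least_squares(lambda s:(proj(C,S2W(s,P))-uv).ravel(),[.53,.03,-.12],loss='soft_l1'); s=r.x; print(s.round(4),r.fun.round(1))
hsv=cv2.cvtColor(im,cv2.COLOR_BGR2HSV)
# rails/bar checks
print("rail ends in station", [ (np.array([[np.cos(s[2]),np.sin(s[2])],[-np.sin(s[2]),np.cos(s[2])]])@(w[:2]-s[:2])).round(4).tolist() for w in back(C,[[99,78],[103,212],[295,103],[282,232]],.052)])
toS=lambda w:(np.array([[np.cos(s[2]),np.sin(s[2])],[-np.sin(s[2]),np.cos(s[2])]])@(w[:2]-s[:2])).round(4).tolist()
print("bar top",[toS(w) for w in back(C,[[558,181],[540,266],[569,183],[549,268]],.168)],"pane",[toS(w) for w in back(C,[[581,124],[522,312]],.155)])
big=im.copy()
for p in proj(C,S2W(s,P)): cv2.circle(big,tuple(int(v) for v in p.round()),1,(0,0,255),-1)
for t in ["shield_grip","bay_mouth","bay_stop","lamp_switch_tip"]:
    ctrl.snapshot("wrist"); z={"shield_grip":.152,"bay_mouth":.044,"bay_stop":.04,"lamp_switch_tip":.1095}[t]
    print(t,[(round(e["score"],2),np.round(e["uv"]).tolist(),toS(back(C,e["uv"],z)[0])) for e in ctrl.mark_of("wrist",t)[:2]])
cv2.imwrite("pics/w6c.png",cv2.resize(big[50:310,280:600],None,fx=2.3,fy=2.3,interpolation=cv2.INTER_CUBIC))
```

```text
[ 0.5345  0.0315 -0.1282] [-1.2  2.   2.8 -0.9  0.7 -4.1 -3.  -0.3  0.1  1.2]
rail ends in station [[-0.0926, -0.2718], [0.0904, -0.274], [-0.094, -0.0185], [0.089, -0.018]]
bar top [[-0.0518, 0.2748], [0.0467, 0.2846], [-0.0512, 0.2869], [0.0478, 0.2954]] pane [[-0.1124, 0.2887], [0.1147, 0.29]]
shield_grip [(0.62, [546.0, 223.0], [0.0001, 0.2877])]
bay_mouth [(0.58, [302.0, 172.0], [-0.0012, 0.0001])]
bay_stop []
lamp_switch_tip [(0.87, [482.0, 61.0], [-0.1667, 0.1898]), (0.54, [300.0, 170.0], [-0.0171, 0.0004])]
```

View pics/w6c.png

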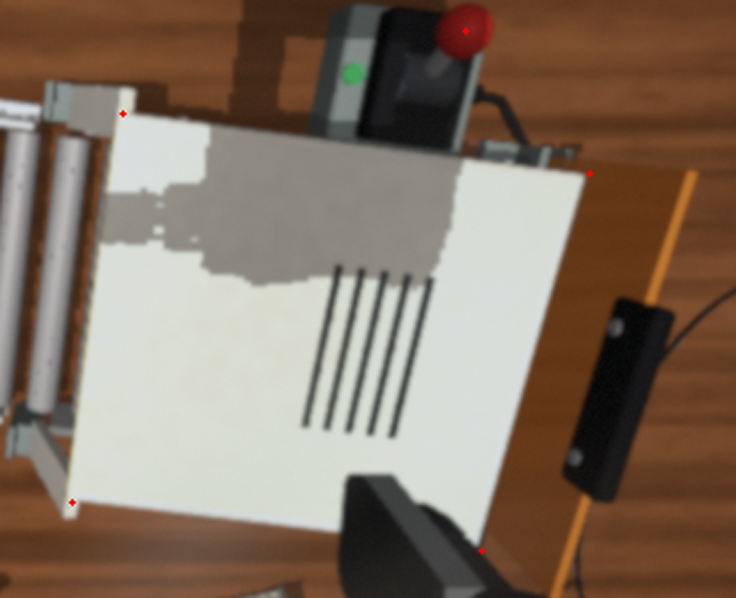

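```bash
cat >> h.py <<'E'
ST=np.array([.5345,.0315,-.1282])
Sp=lambda x,y,z:S2W(ST,[x,y,z])[0]
def inS(w): c,n=np.cos(ST[2]),np.sin(ST[2]); d=np.array(w)-[ST[0],ST[1],0]; return np.array([d@[c,n,0],d@[-n,c,0],d[2]])
E
python3 - <<'E'
from h import *
th=-np.radians(18)
for sg in (1,-1):
    q=ctrl.solve_ik(Sp(0,.2885,.25),tilt(ST[2],0,sg,'y')); q2=ctrl.solve_ik(Sp(0,.036,.17),tilt(ST[2],th,sg,'y'))
    print(sg,q if q is None else q.round(2),q2 if q2 is None else q2.round(2))
    if q is not None and q2 is not None and max(abs(q[5]),abs(q2[5]))<2.6: break
o0=tilt(ST[2],0,sg,'y'); o1=tilt(ST[2],th,sg,'y')
ctrl.goto_joints(q)
print(ctrl.servo_line(Sp(0,.2885,.137),o0,v=.1,guard=10))
ctrl.gripper_close(80); s=ctrl.observe(); print("w",s["width"],s["finger_force"],s["contact_force"].round(1),inS(s["ee_pos"]).round(4))
print(ctrl.servo_line(Sp(0,.2885,.31),o0,v=.12,guard=25)); s=ctrl.observe(); print(s["width"],s["contact_force"].round(1))
ctrl.servo_line(Sp(0,.15,.32),o0,v=.2)
ctrl.servo_line(Sp(0,.0355,.30),o1,v=.15)
print(inS(ctrl.observe()["ee_pos"]).round(4),ctrl.observe()["width"],ctrl.observe()["time_s"],sg)
shoot("side","s1"); im=cv2.imread("pics/s1.png"); cv2.imwrite("pics/s1c.png",cv2.resize(im[60:300,180:440],None,fx=2.4,fy=2.4))
E
```

```text
1 [ 0.35  0.23  1.61 -0.    1.3  -1.09] [ 0.08  0.12  1.91 -0.33  1.2  -1.23]
False
w 0.011007396871675644 79.03770446777344 [ 0.8 -0.1  0.1] [2.000e-04 2.886e-01 1.373e-01]
False
0.010812098915783105 [ 0.5  0.3 -2.6]
[1.000e-04 3.620e-02 3.002e-01] 0.010795275366123082 57.9917 1
```

View pics/s1c.png

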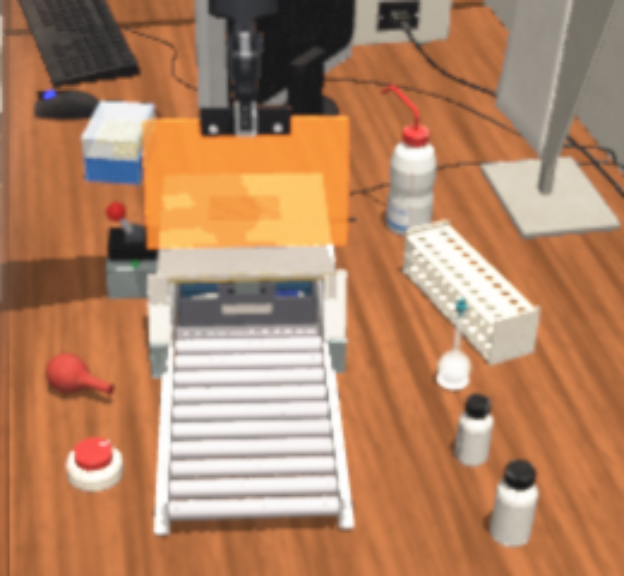

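The shield hangs centred in the gripper, and the tote shows home inside the bay. Now lowering.

Run:
```python
from h import *
o1=tilt(ST[2],-np.radians(18),1,'y')
g=ctrl.servo_line(Sp(0,.0355,.19),o1,v=.1,guard=6); s=ctrl.observe(); print(g,inS(s["ee_pos"]).round(4),s["contact_force"].round(1))
if not g:
    g=ctrl.servo_line(Sp(0,.0355,.159),o1,v=.03,guard=4); s=ctrl.observe(); print(g,inS(s["ee_pos"]).round(4),s["contact_force"].round(1),s["width"])
im,C=shoot("side","s2"); cv2.imwrite("pics/s2c.png",cv2.resize(im[90:260,200:380],None,fx=3.3,fy=3.3,interpolation=cv2.INTER_CUBIC))
```

```text
False [0.0006 0.0356 0.191 ] [ 0.5  0.2 -0.4]
True [-0.0003  0.0356  0.1655] [-0.7  1.   3.7] 0.01094444919677263
```

View pics/s2c.png

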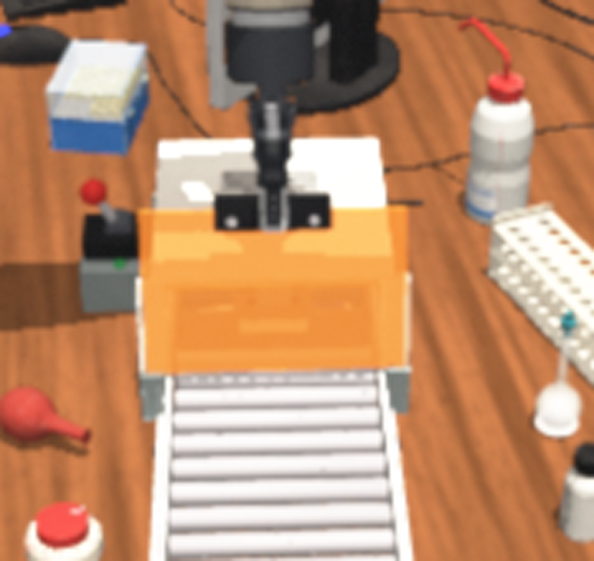

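Contact came at the predicted ledge height (foot at about 45 mm) and the shield is centred over the mouth. I'll release, retract and measure.

Run:
```python
from h import *
o1=tilt(ST[2],-np.radians(18),1,'y'); s=ctrl.observe(); e=inS(s["ee_pos"])
ctrl.servo_line(Sp(e[0],e[1]+.002,e[2]),o1,v=.02,guard=6)
ctrl.open_gripper(); ctrl.wait(.3)
d=np.array([0,.309,.951])
ctrl.servo_line(Sp(*(np.array([e[0],e[1]+.002,e[2]])+d*.12)),o1,v=.1)
hover([.5,-.02,.40],np.pi/2)
im,C=shoot("wrist","w7")
for t,z in (("shield_grip",.18),("shield_foot",.045)): print(t,[(round(q["score"],2),np.round(q["uv"]).tolist(),inS(back(C,q["uv"],z)[0]).round(3)) for q in ctrl.mark_of("wrist",t)[:2]])
shoot("side")
S=cam("side")
for t in ("shield_grip","shield_foot"): print(t,[(round(q["score"],2),np.round(q["uv"]).tolist()) for q in ctrl.mark_of("side",t)[:2]])
print(proj(S,[Sp(0,.043,.180),Sp(0,-.001,.045)]).round(),ctrl.observe()["time_s"])
cv2.imwrite("pics/w7c.png",cv2.resize(im[50:310,250:560],None,fx=2.2,fy=2.2,interpolation=cv2.INTER_CUBIC))
```

```text
shield_grip [(0.83, [408.0, 202.0], array([-0.002,  0.04 ,  0.18 ]))]
shield_foot [(0.83, [356.0, 176.0], array([ 0.004, -0.001,  0.045]))]
shield_grip [(0.78, [282.0, 152.0])]
shield_foot [(0.61, [285.0, 196.0])]
[[283. 153.]
 [283. 201.]] 63.7667
```

View pics/w7c.png

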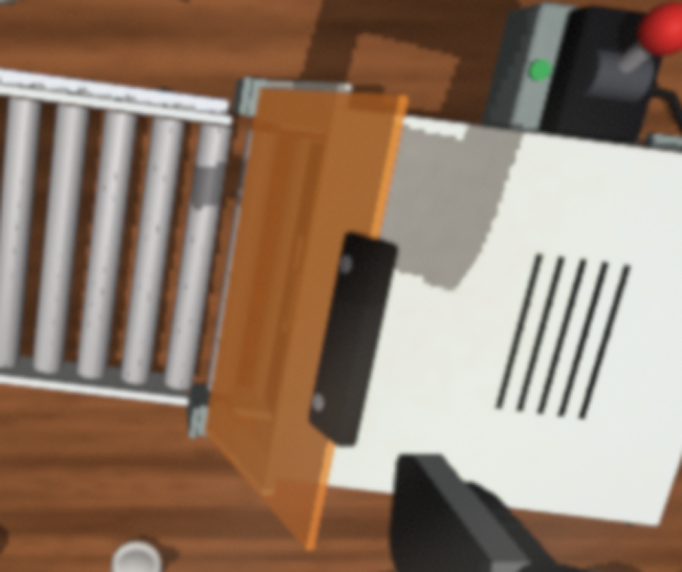

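The shield rests on the ledges, square and released. Now the lamp switch.

Run:
```python
from h import *
ctrl.gripper_close(40)
y=.190
for sg in (1,-1):
  for th in (0,.2,-.2):
    o=tilt(ST[2],th,sg,'y'); q=[ctrl.solve_ik(Sp(x,y,z),o) for x,z in ((-.207,.22),(-.207,.098),(-.14,.098))]
    if all(a is not None and abs(a[5])<2.7 for a in q): break
  else: continue
  break
else: raise SystemExit("no ik")
print(sg,th,[a.round(2) for a in q])
ctrl.goto_joints(q[0])
print(ctrl.servo_line(Sp(-.207,y,.098),o,v=.1,guard=6))
g=ctrl.servo_line(Sp(-.140,y,.098),o,v=.05,guard=10); s=ctrl.observe(); print(g,inS(s["ee_pos"]).round(4),s["contact_force"].round(1))
ctrl.wait(.3)
ctrl.servo_line(Sp(-.20,y,.098),o,v=.1); ctrl.servo_line(Sp(-.20,y,.25),o,v=.2)
ctrl.open_gripper(); hover([.45,-.05,.40],np.pi/2)
im,C=shoot("wrist","w8"); 
print("on px",proj(C,Sp(-.1214,.19,.1095)).round(),"off px",proj(C,Sp(-.1646,.19,.1095)).round())
print([(round(q["score"],2),np.round(q["uv"]).tolist(),inS(back(C,q["uv"],.1095)[0]).round(3)) for q in ctrl.mark_of("wrist","lamp_switch_tip")[:2]],ctrl.observe()["time_s"])
cv2.imwrite("pics/w8c.png",cv2.resize(im[50:310,300:640],None,fx=2.2,fy=2.2,interpolation=cv2.INTER_CUBIC))
```

```text
1 0 [array([ 0.37, -0.27,  2.16, -0.  ,  1.25, -1.07]), array([ 0.37, -0.11,  2.26, -0.  ,  0.99, -1.07]), array([ 0.3 ,  0.02,  2.14, -0.  ,  0.98, -1.14])]
False
True [-0.1458  0.1896  0.0968] [ 0.4 -0.2  0.3]
on px [[559. 146.]] off px [[571. 109.]]
[(0.76, [559.0, 142.0], array([-0.126,  0.189,  0.109])), (0.35, [188.0, 181.0], array([-0.021, -0.25 ,  0.109]))] 72.4583
```

Run:
```python
from h import *
im=ctrl.snapshot("top"); T=cam("top")
for p in ("flask_25","sample_20","lamp_switch_tip","shield_grip"): print(p,[(round(q["score"],2),np.round(q["uv"]).tolist()) for q in ctrl.mark_of("top",p)[:2]])
h=cv2.cvtColor(im,cv2.COLOR_BGR2HSV); u=proj(T,Sp(-.143,.19,.112))[0].astype(int)
m=((h[...,0]<8)|(h[...,0]>172))&(h[...,1]>150); sub=m[u[1]-15:u[1]+15,u[0]-15:u[0]+15]; yx=np.argwhere(sub); c=yx.mean(0)[::-1]+u-15
print("red ball",c,inS(back(T,c,.1095)[0]).round(4))
```

```text
flask_25 [(0.42, [316.0, 157.0])]
sample_20 [(0.5, [346.0, 159.0]), (0.48, [377.0, 157.0])]
lamp_switch_tip [(0.6, [235.0, 233.0])]
shield_grip [(0.86, [282.0, 201.0]), (0.73, [298.0, 214.0])]
red ball [236.41666667 234.44444444] [-0.12    0.1917  0.1095]
```

The lever stopped at its end position. The ball measures x ≈ -0.12 to -0.126, which is at least 0.89 rad. Handing in.

```bash
python3 -c "
from plant import ctrl
print(ctrl.finish_job())"
```

```text
the job is handed in; nothing more can be done
None
```

I handed the job in at about 73 s of robot time, with no verdict reported back: all four tools that were out (one pair of tweezers, blue pen, red pen and black marker) lay one to a groove in the tote, the tote was pushed home, the shield was leaning on its ledges, and the lamp switch was thrown last (about 0.9 to 1.0 rad by camera).

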